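Turn a row of preserve jars round for first-in, first-out

TASK

Move the four preserve jars from the pale cooling rack to the empty white-and-brown pantry rack in reverse order, one jar to a bay: the jar that stood at the cooling rack's end nearest the robot goes to the pantry rack's end farthest from the robot, the next one beside it, and so on, so that the jar from the far end stands nearest. Set each glass jar down gently, upright on the floor of its bay, never tip one over, and leave the things lying around the racks where they are.

Things in the scene. Friction and masses are not known exactly. Their poses are not given: they have to be found in the camera images.
- jar_red: small preserve jar with a red lid and dark red contents: 80 mm tall, body 54 mm across, lid 56 mm across and the top 16 mm of the height, about 0.15 to 0.3 kg. Origin at the centre of its underside, z up along the jar. Starts upright in a bay of the cooling rack, on the red pad. Its yaw is of no importance
- jar_yellow: small preserve jar with a yellow lid and orange-yellow contents: 80 mm tall, body 54 mm across, lid 56 mm across and the top 16 mm of the height, about 0.15 to 0.3 kg. Origin at the centre of its underside, z up along the jar. Starts upright in a bay of the cooling rack, on the yellow pad. Its yaw is of no importance
- jar_green: small preserve jar with a green lid and olive green contents: 80 mm tall, body 54 mm across, lid 56 mm across and the top 16 mm of the height, about 0.15 to 0.3 kg. Origin at the centre of its underside, z up along the jar. Starts upright in a bay of the cooling rack, on the green pad. Its yaw is of no importance
- jar_blue: small preserve jar with a blue lid and dark purple contents: 80 mm tall, body 54 mm across, lid 56 mm across and the top 16 mm of the height, about 0.15 to 0.3 kg. Origin at the centre of its underside, z up along the jar. Starts upright in a bay of the cooling rack, on the blue pad. Its yaw is of no importance
- cooling_rack: cooling rack of pale bare pine, fixed, 324 mm long (x axis, away from the robot), 90 mm wide. Four open bays in a row, each 74 x 74 mm, centres at x = -117, -39, +39, +117 mm, y = 0. Bay floors 12 mm above the table; walls (8 mm) and dividers (4 mm) rise to 30 mm. Origin: centre of its underside, on the table. Holds the jars at the start. Left or right of the robot
- pantry_rack: pantry rack with a white floor and dark brown walls, fixed, 324 mm long (x axis, away from the robot), 90 mm wide. Four open bays in a row, each 74 x 74 mm, centres at x = -117, -39, +39, +117 mm, y = 0. Bay floors 12 mm above the table; walls (8 mm) and dividers (4 mm) rise to 30 mm. Origin: centre of its underside, on the table. Empty at the start. On the other side
- pad_red: red square pad, 68 by 68 by 4 mm, fixed on the floor of the bay of the cooling rack in which the red-lidded jar starts (its corners show around the jar; it stays behind as a record of the bay). Origin at the centre of its underside, 12 mm above the table
- pad_yellow: yellow square pad, 68 by 68 by 4 mm, fixed on the floor of the bay of the cooling rack in which the yellow-lidded jar starts (its corners show around the jar; it stays behind as a record of the bay). Origin at the centre of its underside, 12 mm above the table
- pad_green: green square pad, 68 by 68 by 4 mm, fixed on the floor of the bay of the cooling rack in which the green-lidded jar starts (its corners show around the jar; it stays behind as a record of the bay). Origin at the centre of its underside, 12 mm above the table
- pad_blue: blue square pad, 68 by 68 by 4 mm, fixed on the floor of the bay of the cooling rack in which the blue-lidded jar starts (its corners show around the jar; it stays behind as a record of the bay). Origin at the centre of its underside, 12 mm above the table
- spare_bands: bystander: brass-coloured ring of jar bands, 68 mm across, 32 mm high, loose on the table between the racks; origin at the centre of its underside
- funnel: bystander: orange canning funnel standing mouth down, 72 mm across, 50 mm high, loose on the table between the racks; origin at the centre of its underside
- label_box: bystander: cardboard box of labels, 100 by 65 by 45 mm, loose on the table outside the rack on the robot's right; origin at the centre of its underside
- spoon: bystander: long spoon, 200 mm, lying on the table outside the rack on the robot's left
Mind the look-alikes: they are no part of the job. Of the things shaped like the jar_green, the green one is meant. Leave any pink look-alike of the jar_blue alone.

How it is judged:
At the end, for the whole second after the job is handed in: Each jar stands upright (within 0.1 rad) and at rest, released, on the floor of the pantry-rack bay that mirrors its starting bay (cooling-rack bay at x goes to pantry-rack bay at -x), within 14 mm of the bay's centre lengthwise and crosswise and 5 mm in height (((x of pad_red in the frame of cooling_rack between -0.137 and -0.097 m and x of jar_red in the frame of pantry_rack between 0.103 and 0.131 m) or (x of pad_red in the frame of cooling_rack between -0.059 and -0.019 m and x of jar_red in the frame of pantry_rack between 0.025 and 0.053 m) or (x of pad_red in the frame of cooling_rack between 0.019 and 0.059 m and x of jar_red in the frame of pantry_rack between -0.053 and -0.025 m) or (x of pad_red in the frame of cooling_rack between 0.097 and 0.137 m and x of jar_red in the frame of pantry_rack between -0.131 and -0.103 m)) and y of jar_red in the frame of pantry_rack between -0.014 and 0.014 m and z of jar_red in the frame of pantry_rack between 0.007 and 0.017 m and angle between each of jar_red, jar_yellow, jar_green, jar_blue's own z axis and vertical below 0.1 rad and linear speed of each of jar_red, jar_yellow, jar_green, jar_blue below 0.02 m/s and angular speed of each of jar_red, jar_yellow, jar_green, jar_blue below 0.2 rad/s and ((x of pad_yellow in the frame of cooling_rack between -0.137 and -0.097 m and x of jar_yellow in the frame of pantry_rack between 0.103 and 0.131 m) or (x of pad_yellow in the frame of cooling_rack between -0.059 and -0.019 m and x of jar_yellow in the frame of pantry_rack between 0.025 and 0.053 m) or (x of pad_yellow in the frame of cooling_rack between 0.019 and 0.059 m and x of jar_yellow in the frame of pantry_rack between -0.053 and -0.025 m) or (x of pad_yellow in the frame of cooling_rack between 0.097 and 0.137 m and x of jar_yellow in the frame of pantry_rack between -0.131 and -0.103 m)) and y of jar_yellow in the frame of pantry_rack between -0.014 and 0.014 m and z of jar_yellow in the frame of pantry_rack between 0.007 and 0.017 m and ((x of pad_green in the frame of cooling_rack between -0.137 and -0.097 m and x of jar_green in the frame of pantry_rack between 0.103 and 0.131 m) or (x of pad_green in the frame of cooling_rack between -0.059 and -0.019 m and x of jar_green in the frame of pantry_rack between 0.025 and 0.053 m) or (x of pad_green in the frame of cooling_rack between 0.019 and 0.059 m and x of jar_green in the frame of pantry_rack between -0.053 and -0.025 m) or (x of pad_green in the frame of cooling_rack between 0.097 and 0.137 m and x of jar_green in the frame of pantry_rack between -0.131 and -0.103 m)) and y of jar_green in the frame of pantry_rack between -0.014 and 0.014 m and z of jar_green in the frame of pantry_rack between 0.007 and 0.017 m and ((x of pad_blue in the frame of cooling_rack between -0.137 and -0.097 m and x of jar_blue in the frame of pantry_rack between 0.103 and 0.131 m) or (x of pad_blue in the frame of cooling_rack between -0.059 and -0.019 m and x of jar_blue in the frame of pantry_rack between 0.025 and 0.053 m) or (x of pad_blue in the frame of cooling_rack between 0.019 and 0.059 m and x of jar_blue in the frame of pantry_rack between -0.053 and -0.025 m) or (x of pad_blue in the frame of cooling_rack between 0.097 and 0.137 m and x of jar_blue in the frame of pantry_rack between -0.131 and -0.103 m)) and y of jar_blue in the frame of pantry_rack between -0.014 and 0.014 m and z of jar_blue in the frame of pantry_rack between 0.007 and 0.017 m); the robot touches nothing.
It fails at once if a jar tips over (more than 35 degrees) (angle between any of jar_red, jar_yellow, jar_green, jar_blue's own z axis and vertical above 0.6 rad).
It fails at once if a jar is dropped into or slammed on a rack (still faster than 0.6 m/s within about 20 mm of the floor, or over 60 N) (contact force between any of jar_red, jar_yellow, jar_green, jar_blue and pantry_rack above 60 N or contact force between any of jar_red, jar_yellow, jar_green, jar_blue and cooling_rack above 60 N or (linear speed of jar_red above 0.6 m/s and height (world z) of jar_red below 0.035 m) or (linear speed of jar_yellow above 0.6 m/s and height (world z) of jar_yellow below 0.035 m) or (linear speed of jar_green above 0.6 m/s and height (world z) of jar_green below 0.035 m) or (linear speed of jar_blue above 0.6 m/s and height (world z) of jar_blue below 0.035 m)).
It fails at once if a bystander (ring of bands, funnel, label box or spoon) is pushed aside by more than 30 mm (distance of any of spare_bands, funnel, label_box, spoon from where it was at the start of the episode above 0.03 m).
It also fails if it takes over 112 s, if anything falls off the work surface, if the arm or the gripper's body presses on something with over 40 N, if the wrist force passes 120 N, or if a joint passes its speed limit or range.

ROBOT

A 7-joint arm with a two-finger parallel gripper is mounted at the origin on the work surface. World frame = base frame: x ahead of the robot, y to its left, z up, the work surface at z = 0. Lengths are in m, angles in rad, forces in N, time in s.
With the tool pointing down it reaches from about 0.425 to 0.95 m from the base axis. Payload 4.7 kg.
Tool frame: the origin (TCP) lies midway between the tips of the shut fingers; the grasp point (between the pads) lies 19 mm behind it; z points along the fingers, y is the line along which they close (so a half turn about z gives the same grasp; the last joint's range is limited). The gripper opens to 87 mm and grips with 3 to 60 N. Pads are 19 mm wide; open, the fingers measure 117 mm over their backs; the gripper's body (75 mm by 190 mm) begins 51 mm behind the grasp point.
Start: joints at [-1.269, 0.469, -0.049, 1.532, 0.024, 1.141, -0.082], TCP at [0.219, 0.638, 0.223] pointing down, gripper open.
Joint ranges: [-2.59, 2.59], [-0.33, 1.99], [-1.39, 1.29], [0.1, 2.45], [-1.04, 4.18], [0.21, 1.99], [-2.66, 2.66]. Speed limits (rad/s): [2.57, 2.57, 3.14, 3.14, 3.14, 3.14, 3.14].

INTERFACE

Orientations are given as [roll, pitch, yaw] about the fixed x, y, z axes, in that order (R = Rz(yaw) Ry(pitch) Rx(roll)).
In Python, from rig import observe, cams, r gives the robot as it stands.
- The arm moves only by the tool drive_tool, never from a script. Its argument "rows" is a list that holds one entry, the list of rows, each a list of 5 numbers: the shift along the world's x, y, z in units of 50 mm (1.0 is 50 mm), then the turn about the world's z in units of 8 degrees (1.0 is 8 degrees), then the opening, from 0 (shut) to 1 (fully open). In form: [[[tx, ty, tz, spin, hand], ...]]. A call has 1 to 12 rows; each row is the pose to reach, as a shift and turn from the pose commanded when the call began; what a row does not reach only later rows make up. A row lasts 1/8 s, in which the tool goes at most 62.5 mm and 10.7 degrees, less where a joint would pass 70% of its speed; a pose out of reach is approached as far as the arm can. A call with a gripper value outside its range is refused whole. The fingers move at their own pace and stop on an object; "squeeze" is the grip in N (left out, the last holds). Time passes only in rows, so rows that repeat a pose let the fingers close. It gives the time, the measured TCP pose, the force, the opening and the grip force at its end, in the units of the state.
- observe(): the state, without advancing time (a new reading comes with each control period).
- cams.capture(name): name is "side" or "top"; returns the picture (384x512x3 uint8, red, green, blue); there is no depth.
- cams.camera_model(name): a dict with "vfov" (degrees; the focal length in pixels is half the picture's height over the tangent of half this angle, whatever the lens; pixels are square), "cx", "cy" (the principal point, pixels), "R" (3x3) and "t" (3): a world point X has camera coordinates R X + t. Camera axes: x right, y down, z forward; pixel columns grow to the right and rows downward; lengths in m; the calibration is good to about 2 mm. A picture is of the moment at which its call begins. camera_model takes no time and is no camera call.
- r.finish_job(): hands the job in; it is judged then, once.
The state is a dict: "time_s": time; "qpos": joint angles; "joint_vel": joint speeds; "effort": joint torques, N m; "tool_pos": TCP position; "tool_rot": TCP orientation; "ft_force": force on the tool from outside, world axes, zero at the start; "ft_torque": the same for the moment, N m; "finger_gap": finger opening in m; "grip_force": force on a finger pad.
Only numpy, scipy, OpenCV 4.12 (cv2) and the standard library are available. Lean on these libraries where they do the work, as an engineer would, in place of code of your own. Each camera call takes 0.05 s, during which the arm holds its last target. There are 200 camera calls.

## Working session

There is one attempt and no reset: what is moved stays moved. The work goes in short steps, Python scripts to look and compute and a tool call to move; the robot and the scene stay as the last step left them, time stands still between calls to the robot, and variables do not carry over. Pictures are saved under pics/ and viewed, at most 14 in all, crops included, and the job is handed in when it is done.

Besides the shell and the picture viewer there is one more tool, called after "Call:" as a command line: name --argument value ..., lists and objects as JSON in quotes. drive_tool: Moves the arm, as the interface text tells. Its arguments: {"type":"object","properties":{"rows":{"type":"array"},"squeeze":{"type":"number"}},"required":["rows"]}

```bash
mkdir -p pics; python3 - <<'E'
from rig import observe, cams, r
import cv2
for n in("top","side"):
    im=cams.capture(n); cv2.imwrite(f"pics/{n}0.png",cv2.cvtColor(im,cv2.COLOR_RGB2BGR)); print(cams.camera_model(n))
s=observe(); print(s["time_s"],s["tool_pos"],s["tool_rot"],s["finger_gap"])
E
```

```text
{'vfov': 48.10494778849319, 'cx': 252.58098088435386, 'cy': 188.80113127100057, 'R': array([[-6.94911322e-03, -9.99975805e-01, -3.16563236e-04],
       [-9.84194916e-01,  6.89546596e-03, -1.76954290e-01],
       [ 1.76952192e-01, -9.18115470e-04, -9.84219020e-01]]), 't': array([-0.00696067,  0.49540547,  1.083969  ])}
{'vfov': 46.09027176008436, 'cx': 257.50833866735866, 'cy': 194.09073541071606, 'R': array([[ 0.89360147, -0.44849864, -0.01803848],
       [-0.35524783, -0.68209862, -0.63917169],
       [ 0.27436361,  0.57757289, -0.7688525 ]]), 't': array([-0.46034975,  0.20724981,  1.07239524])}
0.1 [0.21903113 0.63790138 0.22159345] [-3.13980207e+00  6.66951412e-05  2.81087441e+00] 0.08727195241335209
```

View pics/top0.png

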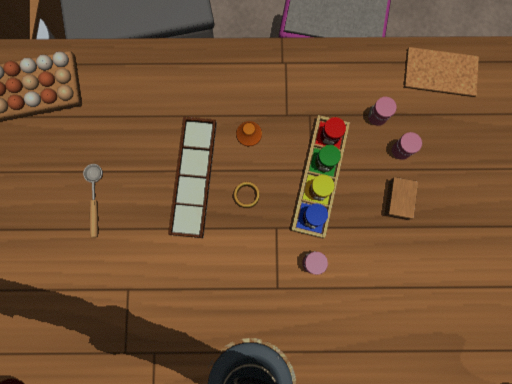

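View pics/side0.png

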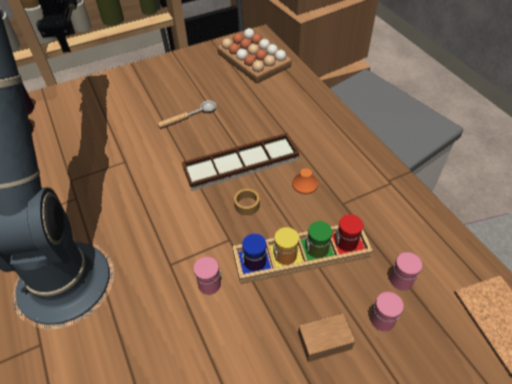

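The top view shows the cooling rack on the robot's right with lids at blue (316,216), yellow (322,187), green (329,157) and red (334,129), near to far. The pantry bays run from (188,220) to (199,134). The pink look-alikes are at (316,263), (409,145) and (384,110). The side view agrees.

```bash
cat > h.py <<'E'
import numpy as np, cv2
from rig import observe, cams, r
def back(n,u,v,z):
    m=cams.camera_model(n); f=192/np.tan(np.radians(m["vfov"]/2))
    d=m["R"].T@np.array([(u-m["cx"])/f,(v-m["cy"])/f,1]); c=-m["R"].T@m["t"]
    return c+d*(z-c[2])/d[2]
def proj(n,X):
    m=cams.camera_model(n); f=192/np.tan(np.radians(m["vfov"]/2))
    p=m["R"]@np.array(X)+m["t"]; return f*p[0]/p[2]+m["cx"], f*p[1]/p[2]+m["cy"]
def blobs(mask,amin):
    n,l,s,c=cv2.connectedComponentsWithStats(mask.astype(np.uint8))
    return [(s[i,4],c[i],s[i,:4]) for i in range(1,n) if s[i,4]>=amin]
HUE={"blue":(105,130),"yellow":(25,35),"green":(50,80),"red":(0,4)}
E
python3 - <<'E'
from h import *
for n in("top","side"):
    im=cv2.imread(f"pics/{n}0.png"); h,s,v=cv2.split(cv2.cvtColor(im,cv2.COLOR_BGR2HSV))
    print(n)
    w=(v>150)&(s<45)
    b=[x for x in blobs(w,80) if (170<x[1][0]<220 and 115<x[1][1]<240 if n=="top" else 180<x[1][0]<300 and 130<x[1][1]<190)]
    P=np.array([back(n,*x[1],.012)[:2] for x in b])
    for a,p in zip(b,P): print("bay",a[0],a[1].round(1),p.round(4))
    for c,(lo,hi) in HUE.items():
        m=(h>=lo)&(h<=hi)&(s>180)&(v>130)
        for a,cc,bb in blobs(m,60): print(c,a,cc.round(1),bb,back(n,*cc,.096)[:2].round(4))
m=cv2.imread("pics/top0.png")
for nm,u,v,z in(("funnel",249,133,.02),("ring",246,195,.03),("box",403,199,.045),("pink",316,263,.08),("racknearL",293,232,.03),("racknearR",324,236,.03),("rackfarL",318,117,.03),("rackfarR",349,119,.03)): print(nm,back("top",u,v,z).round(3))
c=m[105:245,160:360]; cv2.imwrite("pics/crop0.png",cv2.resize(c,None,fx=4,fy=4,interpolation=cv2.INTER_CUBIC))
E
```

```text
top
bay 601 [197.6 134.2] [0.6553 0.1402]
bay 635 [194.2 161.8] [0.577  0.1483]
bay 664 [190.7 190.2] [0.4986 0.1564]
bay 701 [187.2 219. ] [0.4206 0.1643]
blue 326 [316.3 214.7] [306 205  21  27] [ 0.4198 -0.1675]
yellow 453 [321.3 186.7] [303 175  31  29] [ 0.4902 -0.1823]
red 351 [334.1 126.7] [319 117  27  20] [ 0.6464 -0.2207]
side
bay 334 [278.3 148.3] [0.6581 0.1476]
bay 355 [253.1 155.5] [0.5791 0.1553]
bay 372 [227.3 162.8] [0.5005 0.1634]
bay 395 [201.  170.3] [0.4224 0.1712]
blue 342 [253.7 244.1] [243 235  23  19] [ 0.4219 -0.1707]
red 360 [350.9 223.8] [340 214  23  20] [ 0.6469 -0.2241]
funnel [ 0.655 -0.002  0.02 ]
ring [0.481 0.007 0.03 ]
box [ 0.465 -0.403  0.045]
pink [ 0.302 -0.165  0.08 ]
racknearL [ 0.383 -0.115  0.03 ]
racknearR [ 0.372 -0.196  0.03 ]
rackfarL [ 0.696 -0.191  0.03 ]
rackfarR [ 0.69  -0.276  0.03 ]
```

View pics/crop0.png

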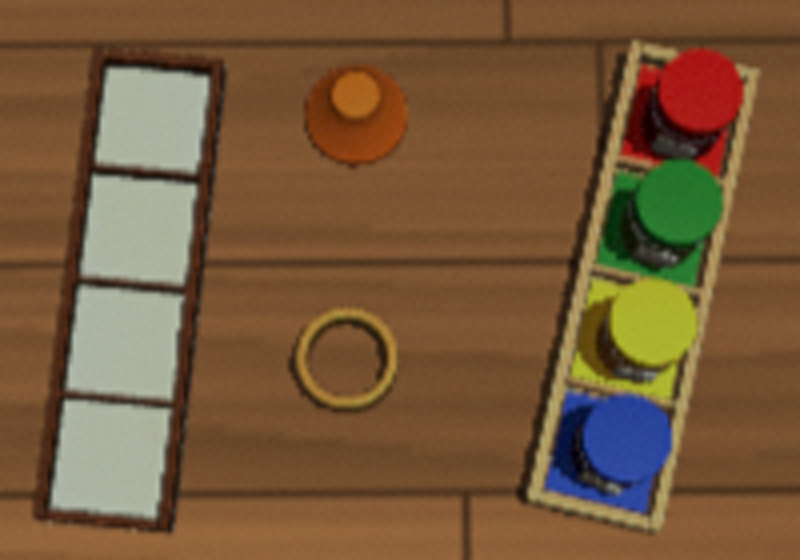

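The close-up shows jars standing roughly centred on their own coloured pads and four empty white bays. I'll correct the bay centroids for wall occlusion and get jar centres from circle fits.

```bash
python3 - <<'E'
from h import *
bay={"top":[(197.6,134.2),(194.2,161.8),(190.7,190.2),(187.2,219.)],"side":[(278.3,148.3),(253.1,155.5),(227.3,162.8),(201.,170.3)]}
for n in bay:
    m=cams.camera_model(n); c=-m["R"].T@m["t"]; print(n,"cam",c.round(3))
    P=np.array([back(n,*q,.012)[:2] for q in bay[n]]); P-= .009*(P-c[:2])/(c[2]-.012)
    t=np.array([117,39,-39,-117])/1e3; d=(t@P)/(t@t); print(P.round(4).tolist(),"ctr",P.mean(0).round(4),"yaw",np.degrees(np.arctan2(d[1],d[0])).round(2),"scale",np.hypot(*d).round(3))
# lid top discs by fitted circles in crop coordinates
L={"red":(700,90,42),"green":(679,202,43),"yellow":(654,323,44),"blue":(627,439,44)}
Q=[]
for k,(x,y,_) in L.items():
    p=back("top",(x+.5)/4+160-.5,(y+.5)/4+105-.5,.096)[:2]; Q.append(p); print(k,p.round(4), "in side px",np.round(proj("side",[*p,.096]),1))
Q=np.array(Q); d=(t@Q)/(t@t); print("ctr",Q.mean(0).round(4),np.degrees(np.arctan2(d[1],d[0])).round(2),np.hypot(*d).round(3))
pc=[back("top",(x+.5)/4+159.5,(y+.5)/4+104.5,.03)[:2] for x,y in((637,40),(758,72),(660,530),(527,498))]
print("rack top corners",np.round(pc,4).tolist(),np.mean(pc,0).round(4))
E
```

```text
top cam [ 0.296 -0.009  1.155]
[[0.6526, 0.1391], [0.5749, 0.1471], [0.4969, 0.1552], [0.4196, 0.163]] ctr [0.536  0.1511] yaw -5.85 scale 1.001
side cam [ 0.191 -0.684  0.949]
[[0.6535, 0.1396], [0.5754, 0.1474], [0.4975, 0.1554], [0.4201, 0.1632]] ctr [0.5366 0.1514] yaw -5.78 scale 1.002
red [ 0.6454 -0.222 ] in side px [349.8 223.4]
green [ 0.5714 -0.2057] in side px [318.8 230.3]
yellow [ 0.4935 -0.187 ] in side px [285.1 237.3]
blue [ 0.4207 -0.1677] in side px [252.6 243.3]
ctr [ 0.5327 -0.1956] -13.57 0.992
rack top corners [[0.7032, -0.1936], [0.6797, -0.2754], [0.3688, -0.1971], [0.3902, -0.111]] [ 0.5355 -0.1943]
```

Call:
drive_tool --rows '[[[0.9,-0.9,0,0.3,1],[1.7,-1.8,0,0.67,1],[2.5,-2.7,0,0.67,1],[3.3,-3.6,0,0.67,1],[4.1,-4.5,0,0.67,1],[4.9,-5.4,0,0.67,1],[5.0,-6.5,0,0.67,1],[5.0,-7.6,0,0.67,1],[5.0,-8.7,0,0.67,1],[5.0,-9.8,0,0.67,1],[5.0,-10.9,0,0.67,1],[5.0,-12.0,0,0.67,1]]]' --squeeze 25

```text
time_s: 1.6
tool_pos: [0.4688, 0.0367, 0.2225]
tool_rot: [3.141, -0.0, 2.905]
ft_force: [0.5, 0.2, -0.7]
finger_gap: 0.0869
grip_force: 0.0
```

Call:
drive_tool --rows '[[[-0.3,-1.1,0,0,1],[-0.6,-2.2,0,0,1],[-0.9,-3.3,0,0,1],[-0.96,-4.0,-0.3,0,1],[-0.96,-4.1,-1.0,0,1],[-0.96,-4.1,-1.7,0,1],[-0.96,-4.1,-2.1,0,1],[-0.96,-4.1,-2.1,0,1]]]'

```text
time_s: 2.6
tool_pos: [0.4198, -0.1662, 0.1162]
tool_rot: [-3.141, -0.004, 2.904]
ft_force: [0.3, -0.1, 0.7]
finger_gap: 0.0871
grip_force: 0.0
```

```bash
python3 - <<'E'
from h import *
a=cams.capture("top")[100:250,270:390];b=cams.capture("side")[170:320,190:310]
im=np.hstack([cv2.resize(q,(380,475),interpolation=cv2.INTER_CUBIC) for q in(a,b)])
cv2.imwrite("pics/p1.png",im[:,:,::-1]); s=observe(); print(s["tool_pos"],s["tool_rot"],s["ft_force"])
E
```

```text
[ 0.4215053  -0.16670871  0.11799304] [-3.14155187e+00  4.13986277e-04  2.90434317e+00] [-0.05755128 -0.00875007 -0.09888735]
```

View pics/p1.png

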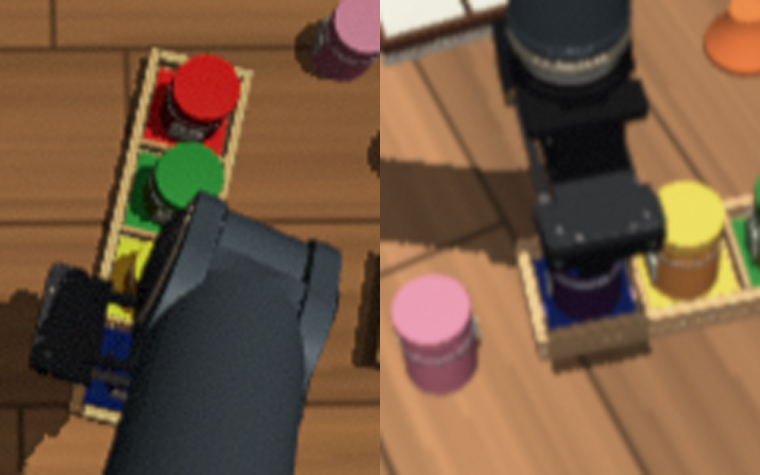

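The side crop (right half) shows the fingers straddling the blue jar crosswise, with the yellow neighbour clear. Going down to grip.

Call:
drive_tool --rows '[[[0,0,-0.5,0,1],[0,0,-0.9,0,1],[0,0,-1.3,0,1],[0,0,-1.5,0,1],[0,0,-1.5,0,1],[0,0,-1.5,0,0.5],[0,0,-1.5,0,0.3],[0,0,-1.5,0,0.3],[0,0,-1.5,0,0.3],[0,0,-1.5,0,0.3]]]'

```text
time_s: 3.95
tool_pos: [0.4214, -0.1668, 0.0428]
tool_rot: [-3.142, 0.001, 2.904]
ft_force: [-0.5, -0.3, 2.5]
finger_gap: 0.0553
grip_force: 25.0
```

Call:
drive_tool --rows '[[[0,0,0.2,0,0.3],[0,0,0.6,0,0.3],[0,0,1.1,0,0.3],[0,0,1.7,0,0.3],[0,0,2.2,0,0.3],[0.3,0.4,2.6,0.2,0.3],[0.8,1.0,2.6,0.5,0.3],[1.4,1.8,2.6,0.98,0.3],[2.0,2.6,2.6,0.98,0.3],[2.6,3.4,2.6,0.98,0.3],[3.2,4.2,2.6,0.98,0.3],[3.8,5.0,2.6,0.98,0.3]]]'

```text
time_s: 5.45
tool_pos: [0.6114, 0.0847, 0.1725]
tool_rot: [-3.141, -0.001, 3.041]
ft_force: [0.9, -0.3, -2.5]
finger_gap: 0.0549
grip_force: 25.0
```

Call:
drive_tool --rows '[[[0.4,0.55,0,0,0.3],[0.75,1.0,0,0,0.3],[0.83,1.1,0,0,0.3],[0.83,1.1,-0.5,0,0.3],[0.83,1.1,-1.1,0,0.3],[0.83,1.1,-1.6,0,0.3],[0.83,1.1,-2.0,0,0.3],[0.83,1.1,-2.3,0,0.3],[0.83,1.1,-2.5,0,0.3],[0.83,1.1,-2.6,0,0.3],[0.83,1.1,-2.64,0,0.3],[0.83,1.1,-2.66,0,0.3]]]'

```text
time_s: 6.95
tool_pos: [0.6531, 0.1385, 0.04]
tool_rot: [3.141, 0.001, 3.041]
ft_force: [0.0, 0.5, -2.5]
finger_gap: 0.0554
grip_force: 25.0
```

```bash
python3 - <<'E'
from h import *
a=cams.capture("top")[80:240,150:280];b=cams.capture("side")[60:220,160:340]
im=np.hstack([cv2.resize(q,None,fx=2.5,fy=2.5,interpolation=cv2.INTER_CUBIC) for q in(a,b)])
cv2.imwrite("pics/p2.png",im[:,:,::-1]); s=observe(); print(s["tool_pos"],s["tool_rot"],s["ft_force"])
E
```

```text
[0.6529755  0.13850876 0.03996188] [3.14125247e+00 6.35018128e-04 3.04120930e+00] [ 0.38083711  0.85504027 -1.90105795]
```

View pics/p2.png

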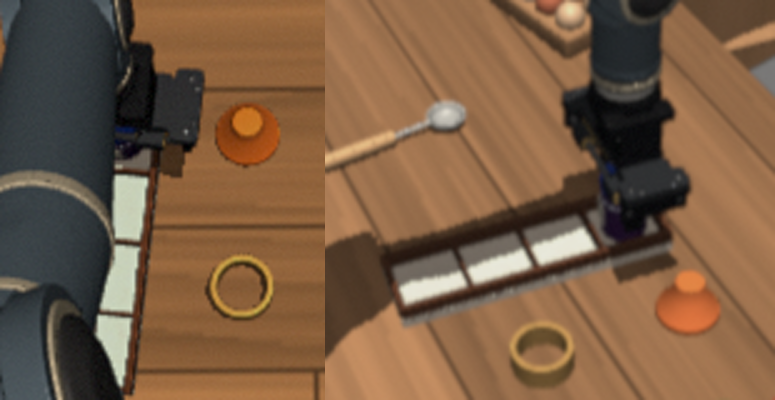

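The jar is in the far bay, about 1 mm above the floor, and the funnel is clear. Next I seat it, release and rise.

Call:
drive_tool --rows '[[[0,0,-0.02,0,0.3],[0,0,-0.03,0,0.3],[0,0,-0.03,0,0.6],[0,0,-0.03,0,0.9],[0,0,-0.03,0,1],[0,0,-0.03,0,1],[0,0,0.4,0,1],[0,0,1.2,0,1],[0,0,2.2,0,1],[-0.3,-0.8,2.7,0,1],[-0.6,-1.8,2.7,0,1],[-0.9,-2.9,2.7,0,1]]]'

```text
time_s: 8.55
tool_pos: [0.6079, -0.0074, 0.1769]
tool_rot: [3.141, 0.003, 3.043]
ft_force: [0.8, -0.5, -0.5]
finger_gap: 0.0869
grip_force: 0.0
```

Call:
drive_tool --rows '[[[-0.6,-1.0,0,-0.3,1],[-1.2,-2.0,0,-0.98,1],[-1.8,-3.0,0,-0.98,1],[-2.2,-3.5,0,-0.98,1],[-2.29,-3.61,0,-0.98,1],[-2.29,-3.61,-0.5,-0.98,1],[-2.29,-3.61,-1.2,-0.98,1],[-2.29,-3.61,-1.8,-0.98,1],[-2.29,-3.61,-2.3,-0.98,1],[-2.29,-3.61,-2.6,-0.98,1],[-2.29,-3.61,-2.65,-0.98,1],[-2.29,-3.61,-2.65,-0.98,1]]]'

```text
time_s: 10.05
tool_pos: [0.494, -0.187, 0.0427]
tool_rot: [3.141, 0.001, 2.905]
ft_force: [-0.3, 0.7, 0.2]
finger_gap: 0.0872
grip_force: 0.0
```

```bash
python3 - <<'E'
from h import *
a=cams.capture("top")[80:240,150:280];b=cams.capture("side")[60:320,160:400]
im=np.hstack([cv2.resize(a,None,fx=2.5,fy=2.5,interpolation=cv2.INTER_CUBIC),cv2.resize(b,(369,400))])
cv2.imwrite("pics/p3.png",im[:,:,::-1]); s=observe(); print(s["tool_pos"],s["tool_rot"],s["ft_force"])
E
```

```text
[ 0.4940569  -0.18723335  0.04304031] [3.14142724e+00 1.97701214e-03 2.90446320e+00] [-0.22283741 -0.032998    0.50996443]
```

View pics/p3.png

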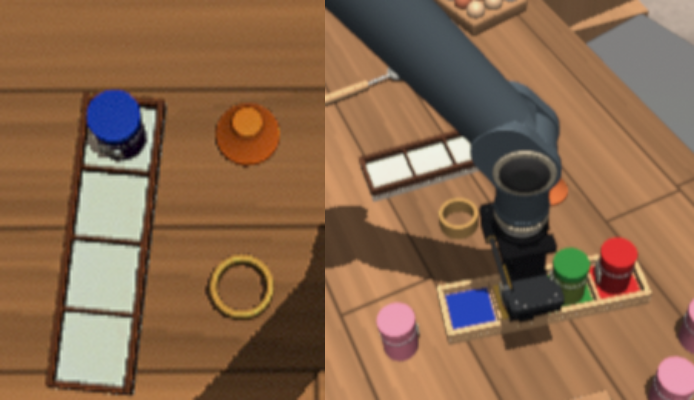

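Blue stands upright in the far pantry bay, lid at about (196,126) in full-image pixels. The fingers now straddle yellow, so I close and lift.

Call:
drive_tool --rows '[[[0,0,0,0,0.5],[0,0,0,0,0.3],[0,0,0,0,0.3],[0,0,0,0,0.3],[0,0,0.2,0,0.3],[0,0,0.6,0,0.3],[0,0,1.2,0,0.3],[0,0,1.8,0,0.3],[0,0,2.4,0.2,0.3],[0.1,0.4,2.6,0.5,0.3],[0.3,1.2,2.6,0.98,0.3],[0.5,2.1,2.6,0.98,0.3]]]'

```text
time_s: 11.65
tool_pos: [0.5179, -0.0797, 0.1716]
tool_rot: [3.141, -0.001, 3.042]
ft_force: [0.1, 0.6, -1.5]
finger_gap: 0.0552
grip_force: 25.0
```

```bash
python3 - <<'E'
from h import *
im=cams.capture("top"); h,s,v=cv2.split(cv2.cvtColor(im,cv2.COLOR_RGB2HSV))
for a,c,b in blobs((h>105)&(h<130)&(s>180)&(v>130),60): print(a,c,back("top",*c,.092)[:2])
print(proj("top",[.653,.139,.092]), observe()["tool_pos"])
E
```

```text
316 [194.83860759 125.89873418] [0.65251256 0.13730657]
77 [320.66233766 214.94805195] [ 0.41961926 -0.1789094 ]
(np.float64(194.18475140890806), np.float64(125.72195358374852)) [ 0.51942453 -0.07111856  0.17119157]
```

Call:
drive_tool --rows '[[[0.2,0.8,0,0,0.3],[0.4,1.7,0,0,0.3],[0.65,2.7,0,0,0.3],[0.9,3.6,0,0,0.3],[1.05,4.3,0,0,0.3],[1.12,4.55,0,0,0.3],[1.12,4.58,-0.2,0,0.3],[1.12,4.58,-0.7,0,0.3],[1.12,4.58,-1.2,0,0.3],[1.12,4.58,-1.6,0,0.3],[1.12,4.58,-1.6,0,0.3]]]'

```text
time_s: 13.08
tool_pos: [0.5723, 0.1442, 0.09]
tool_rot: [-3.139, -0.005, 3.038]
ft_force: [0.4, -0.1, -0.9]
finger_gap: 0.0554
grip_force: 25.0
```

Call:
drive_tool --rows '[[[0,0,-0.3,0,0.3],[0,0,-0.6,0,0.3],[0,0,-0.85,0,0.3],[0,0,-1.0,0,0.3],[0,0,-1.0,0,0.3],[0,0,-1.0,0,0.3]]]'

```text
time_s: 13.82
tool_pos: [0.5746, 0.1471, 0.0424]
tool_rot: [3.141, 0.001, 3.041]
ft_force: [0.6, 0.4, -1.9]
finger_gap: 0.0557
grip_force: 25.0
```

Call:
drive_tool --rows '[[[0,0,-0.04,0,0.3],[0,0,-0.07,0,0.3],[0,0,-0.07,0,0.3],[0,0,-0.07,0,0.6],[0,0,-0.07,0,0.9],[0,0,-0.07,0,1],[0,0,-0.07,0,1],[0,0,0.4,0,1],[0,0,1.2,0,1],[0,0,2.1,0,1],[0,-0.3,2.6,0,1],[0,-1.1,2.6,0,1]]]'

```text
time_s: 15.32
tool_pos: [0.5759, 0.0942, 0.1749]
tool_rot: [3.138, 0.005, 3.046]
ft_force: [0.7, -0.6, 0.2]
finger_gap: 0.087
grip_force: 0.0
```

Call:
drive_tool --rows '[[[0,-1.0,0,-0.3,1],[0,-2.1,0,-0.98,1],[0,-3.2,0,-0.98,1],[-0.05,-4.3,0,-0.98,1],[-0.08,-5.3,0,-0.98,1],[-0.08,-5.9,0,-0.98,1],[-0.08,-5.96,-0.3,-0.98,1],[-0.08,-5.96,-1.0,-0.98,1],[-0.08,-5.96,-1.7,-0.98,1],[-0.08,-5.96,-2.3,-0.98,1],[-0.08,-5.96,-2.6,-0.98,1],[-0.08,-5.96,-2.6,-0.98,1]]]'

```text
time_s: 16.82
tool_pos: [0.5696, -0.2048, 0.0409]
tool_rot: [3.141, -0.002, 2.906]
ft_force: [-0.0, -0.0, -0.8]
finger_gap: 0.0872
grip_force: 0.0
```

```bash
python3 - <<'E'
from h import *
a=cams.capture("top")[80:240,150:280];b=cams.capture("side")[60:320,160:400]
im=np.hstack([cv2.resize(a,None,fx=2.5,fy=2.5,interpolation=cv2.INTER_CUBIC),cv2.resize(b,(369,400))])
cv2.imwrite("pics/p4.png",im[:,:,::-1]); s=observe(); print(s["tool_pos"],s["tool_rot"],s["ft_force"])
E
```

```text
[ 0.57098629 -0.2058397   0.04286012] [3.14142201e+00 1.41462902e-03 2.90494219e+00] [ 0.78079252 -0.53964111  0.70310478]
```

View pics/p4.png

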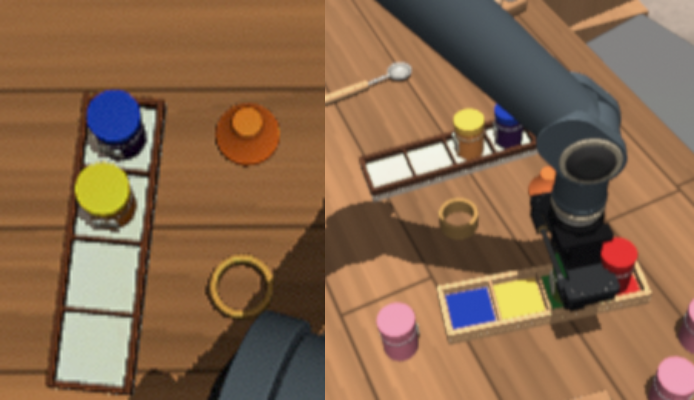

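Blue and yellow stand upright in the two far pantry bays, and the gripper straddles green.

Call:
drive_tool --rows '[[[0,0,0,0,0.5],[0,0,0,0,0.3],[0,0,0,0,0.3],[0,0,0,0,0.3],[0,0,0.2,0,0.3],[0,0,0.6,0,0.3],[0,0,1.2,0,0.3],[0,0,1.8,0,0.3],[0,0,2.4,0.2,0.3],[-0.1,0.4,2.6,0.5,0.3],[-0.25,1.2,2.6,0.98,0.3],[-0.43,2.1,2.6,0.98,0.3]]]'

```text
time_s: 18.42
tool_pos: [0.5475, -0.0988, 0.172]
tool_rot: [3.141, -0.001, 3.042]
ft_force: [0.1, -0.1, -2.3]
finger_gap: 0.0549
grip_force: 25.0
```

Call:
drive_tool --rows '[[[-0.2,0.9,0,0,0.3],[-0.4,1.8,0,0,0.3],[-0.6,2.8,0,0,0.3],[-0.8,3.8,0,0,0.3],[-0.97,4.6,0,0,0.3],[-1.05,5.05,0,0,0.3],[-1.05,5.12,-0.2,0,0.3],[-1.05,5.12,-0.7,0,0.3],[-1.05,5.12,-1.2,0,0.3],[-1.05,5.12,-1.5,0,0.3],[-1.05,5.12,-1.6,0,0.3],[-1.05,5.12,-1.6,0,0.3]]]'

```text
time_s: 19.92
tool_pos: [0.4963, 0.1547, 0.0921]
tool_rot: [-3.142, -0.0, 3.041]
ft_force: [0.6, -0.4, -1.7]
finger_gap: 0.0554
grip_force: 25.0
```

Call:
drive_tool --rows '[[[0,0,-0.3,0,0.3],[0,0,-0.6,0,0.3],[0,0,-0.85,0,0.3],[0,0,-1.0,0,0.3],[0,0,-1.04,0,0.3],[0,0,-1.07,0,0.3],[0,0,-1.07,0,0.3],[0,0,-1.07,0,0.6],[0,0,-1.07,0,0.9],[0,0,-1.07,0,1],[0,0,-1.07,0,1]]]'

```text
time_s: 21.3
tool_pos: [0.4964, 0.155, 0.0388]
tool_rot: [3.141, 0.0, 3.041]
ft_force: [0.3, -0.4, 0.1]
finger_gap: 0.0774
grip_force: 0.0
```

Call:
drive_tool --rows '[[[0,0,0,0,1],[0,0,0.4,0,1],[0,0,1.2,0,1],[0,0,2.1,0,1],[0,-0.3,2.7,0,1],[0.4,-1.2,2.7,-0.3,1],[0.8,-2.2,2.7,-0.98,1],[1.2,-3.2,2.7,-0.98,1],[1.6,-4.2,2.7,-0.98,1],[2.0,-5.2,2.7,-0.98,1],[2.4,-6.2,2.7,-0.98,1],[2.8,-7.1,2.7,-0.98,1]]]'

```text
time_s: 22.8
tool_pos: [0.6365, -0.202, 0.1735]
tool_rot: [-3.142, -0.0, 2.904]
ft_force: [-0.1, -0.2, 0.2]
finger_gap: 0.0873
grip_force: 0.0
```

Call:
drive_tool --rows '[[[0.17,-0.38,0,0,1],[0.19,-0.44,0,0,1],[0.19,-0.44,-0.5,0,1],[0.19,-0.44,-1.2,0,1],[0.19,-0.44,-1.8,0,1],[0.19,-0.44,-2.3,0,1],[0.19,-0.44,-2.55,0,1],[0.19,-0.44,-2.61,0,1],[0.19,-0.44,-2.61,0,1]]]'

```text
time_s: 23.92
tool_pos: [0.6462, -0.2217, 0.0439]
tool_rot: [3.141, 0.001, 2.905]
ft_force: [1.1, 0.1, -0.2]
finger_gap: 0.087
grip_force: 0.0
```

```bash
python3 - <<'E'
from h import *
a=cams.capture("top")[80:240,150:280];b=cams.capture("side")[60:320,160:400]
im=np.hstack([cv2.resize(a,None,fx=2.5,fy=2.5,interpolation=cv2.INTER_CUBIC),cv2.resize(b,(369,400))])
cv2.imwrite("pics/p5.png",im[:,:,::-1]); s=observe(); print(s["tool_pos"],s["tool_rot"],s["ft_force"])
E
```

```text
[ 0.64644988 -0.22216694  0.04428487] [3.14146784e+00 1.93487695e-03 2.90448351e+00] [ 0.17014701 -0.51349779  0.15372149]
```

View pics/p5.png

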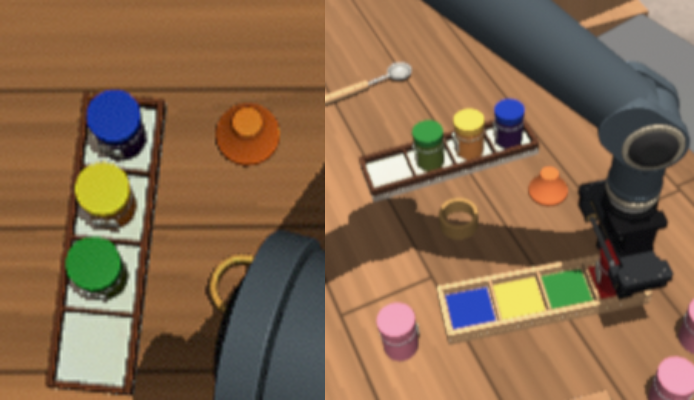

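Three jars are placed and upright, and the gripper straddles red at the far end.

Call:
drive_tool --rows '[[[0,0,0,0,0.5],[0,0,0,0,0.3],[0,0,0,0,0.3],[0,0,0,0,0.3],[0,0,0.2,0,0.3],[0,0,0.6,0,0.3],[0,0,1.2,0,0.3],[0,0,1.8,0,0.3],[0,0,2.4,0.2,0.3],[-0.2,0.4,2.6,0.5,0.3],[-0.6,1.1,2.6,0.98,0.3],[-1.1,1.9,2.6,0.98,0.3]]]'

```text
time_s: 25.52
tool_pos: [0.5891, -0.1247, 0.1729]
tool_rot: [3.141, -0.001, 3.043]
ft_force: [0.1, 1.1, -1.7]
finger_gap: 0.0552
grip_force: 25.0
```

Call:
drive_tool --rows '[[[-0.5,0.8,0,0,0.3],[-1.0,1.7,0,0,0.3],[-1.5,2.6,0,0,0.3],[-2.0,3.5,0,0,0.3],[-2.5,4.3,0,0,0.3],[-2.95,5.0,0,0,0.3],[-3.3,5.55,0,0,0.3],[-3.43,5.8,-0.2,0,0.3],[-3.43,5.8,-0.7,0,0.3],[-3.43,5.8,-1.2,0,0.3],[-3.43,5.8,-1.6,0,0.3],[-3.43,5.8,-1.6,0,0.3]]]'

```text
time_s: 27.02
tool_pos: [0.4176, 0.1617, 0.0914]
tool_rot: [-3.139, -0.004, 3.041]
ft_force: [-0.3, 0.2, -1.9]
finger_gap: 0.0553
grip_force: 25.0
```

Call:
drive_tool --rows '[[[0,0,-0.3,0,0.3],[0,0,-0.6,0,0.3],[0,0,-0.85,0,0.3],[0,0,-1.0,0,0.3],[0,0,-1.0,0,0.3]]]'

```text
time_s: 27.65
tool_pos: [0.4191, 0.1628, 0.0428]
tool_rot: [-3.141, -0.001, 3.041]
ft_force: [0.6, 0.5, -0.9]
finger_gap: 0.0551
grip_force: 25.0
```

Call:
drive_tool --rows '[[[0,0,-0.04,0,0.3],[0,0,-0.06,0,0.3],[0,0,-0.06,0,0.6],[0,0,-0.06,0,0.9],[0,0,-0.06,0,1],[0,0,-0.06,0,1],[0,0,0.4,0,1],[0,0,1.2,0,1],[0,0,2.1,0,1],[0,-0.4,2.8,0,1],[0.4,-1.3,2.8,0,1],[0.8,-2.3,2.8,0,1]]]'

```text
time_s: 29.15
tool_pos: [0.4599, 0.0474, 0.184]
tool_rot: [3.14, 0.002, 3.044]
ft_force: [0.7, -0.1, 0.6]
finger_gap: 0.0868
grip_force: 0.0
```

Call:
drive_tool --rows '[[[0.3,-1.0,0,0,1],[0.5,-2.0,0,0,1],[0.5,-3.0,0,0,1],[0.5,-3.5,0,0,1],[0.5,-3.5,0,0,1],[0.5,-3.5,0,0,1]]]'

```text
time_s: 29.9
tool_pos: [0.4842, -0.1258, 0.1829]
tool_rot: [3.141, -0.0, 3.043]
ft_force: [0.1, -0.4, 0.2]
finger_gap: 0.087
grip_force: 0.0
```

```bash
python3 - <<'E'
from h import *
T=cams.capture("top");a=T[80:240,150:280];b=cams.capture("side")[60:320,160:400]
im=np.hstack([cv2.resize(a,None,fx=2.5,fy=2.5,interpolation=cv2.INTER_CUBIC),cv2.resize(b,(369,400))])
cv2.imwrite("pics/p6.png",im[:,:,::-1]); s=observe(); print(s["time_s"],s["tool_pos"])
h,S,v=cv2.split(cv2.cvtColor(T,cv2.COLOR_RGB2HSV))
for k,lo,hi in(("blue",105,130),("yellow",25,35),("green",50,80),("red",0,4)):
    for A,c,bb in blobs((h>=lo)&(h<=hi)&(S>180)&(v>90),60):
        if 150<c[0]<230: print(k,A,c.round(1),back("top",*c,.092)[:2].round(4))
E
```

```text
30.0 [ 0.48434008 -0.12541712  0.18300129]
blue 335 [194.9 126.3] [0.6515 0.137 ]
yellow 358 [190.5 155.5] [0.5741 0.1471]
red 384 [183.1 216.1] [0.4191 0.1624]
```

View pics/p6.png

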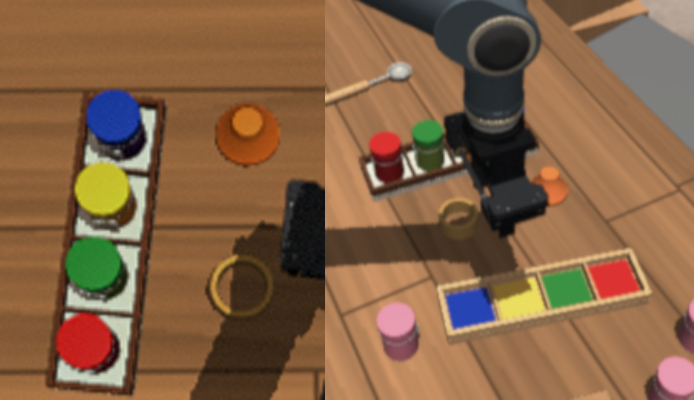

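The last view shows all four jars upright and well centred in the pantry rack, far to near blue, yellow, green, red. The funnel and ring are where they were, and the arm is clear.

```bash
python3 -c "
from rig import r
print(r.finish_job())"
```

```text
the job is handed in; nothing more can be done
None
```

The four jars now stand upright in the pantry rack in reverse order (far to near: blue, yellow, green, red), with the bystanders in view undisturbed; the job was handed in at about 30 s, and no verdict was shown.

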